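Kit the good laptop parts into the repair tray

ROBOT

A 6-joint arm with a two-finger parallel gripper is mounted at the origin on the work surface. World frame = base frame: x ahead of the robot, y to its left, z up, the work surface at z = 0. Lengths are in m, angles in rad, forces in N, time in s.
With the tool pointing down it reaches from about 0.35 to 0.975 m from the base axis. Payload 7.1 kg.
Tool frame: the origin (TCP) lies midway between the tips of the shut fingers; the grasp point (between the pads) lies hold_point_z behind it (hold_point_z is the distance from the TCP to the grasp point, in m); z points along the fingers, x is the direction in which the jaws open and shut, and the axes are right-handed (so a half turn about z gives the same grasp; the last joint's range is limited). The gripper opens to 88 mm and grips with 3 to 60 N. Pads are 20 mm wide; open, the fingers measure 115 mm over their backs; the gripper's body (75 mm by 178 mm) begins 61 mm behind the grasp point.
Start: joints at [-1.291, 0.423, 1.63, -0, 1.089, -0.019], TCP at [0.184, -0.597, 0.223] pointing down, gripper open.
Joint ranges: [-3, 3], [-0.9, 2.11], [0.09, 2.58], [-1.31, 4.45], [0.11, 2.69], [-2.54, 2.54]. Speed limits (rad/s): [2.39, 2.39, 3.01, 3.14, 3.14, 3.14].

INTERFACE

Orientations are given as a 3x3 rotation matrix whose columns are the frame's x, y, z axes.
In Python, from cell import * gives the robot as it stands.
- The arm moves only by the shell command python3 -m inch 'ROWS'. ROWS is JSON, a list of rows, each an object with "gripper": the opening, from 0 (shut) to 1 (fully open); "slide": the shift along the world's x, y, z in cm, a list of three; "roll": the turn about the world's z in degrees. A call has 1 to 5 rows; each row is the pose to reach, as a shift and turn from the pose commanded when the call began; what a row does not reach only later rows make up. A row lasts 1/10 s, in which the tool goes at most 50 mm and 8.59 degrees, less where a joint would pass 70% of its speed; a pose out of reach is approached as far as the arm can. A call with a gripper value outside its range is refused whole. The fingers move at their own pace and stop on an object; the grip force is fixed at half the most. Time passes only in rows, so rows that repeat a pose let the fingers close. It gives the time, the measured TCP pose, the force and the opening at its end, in the units of the state.
- sense(): the state, without advancing time (a new reading comes with each control period).
- snapshot(name): name is "scene" or "side" or "wrist"; returns a dict with "color" (400x640x3 uint8, red, green, blue), "camera_matrix" (3x3 intrinsics, pixels), "k1" (the pictures are not rectified: a ray, as slopes to the right and down, at radius r is drawn at 1 + k1 r^2 times it, then the intrinsics apply), "camera_from_world" (4x4, takes a point from world to camera coordinates); the wrist camera has in their place "tool_from_camera" (4x4, takes a point from camera to tool coordinates, whose origin is the TCP and whose axes are the tool frame's). Camera axes: x right, y up, looking along -z (the intrinsics and any distortion apply to the point x, -y, -z); pixel columns grow to the right and rows downward; lengths in m; the calibration is good to about 2 mm. A picture is of the moment at which its call begins: read the wrist's pose just before it. There is no depth.
- job_done(): hands the job in, once; it reports no verdict.
The state is a dict: "t": time; "joint_positions": joint angles; "joint_vel": joint speeds; "effort": joint torques, N m; "position": TCP position; "tool_rot": TCP orientation; "force": force on the tool from outside, world axes, zero at the start; "wrist_torque": the same for the moment, N m; "width": finger opening in m.
Only numpy, scipy, OpenCV 4.12 (cv2) and the standard library are available. Lean on these libraries where they do the work, as an engineer would, in place of code of your own. Each camera call takes 0.05 s, during which the arm holds its last target.

TASK

Fill the grey kitting tray for the next laptop repair: the good fan goes in the blue compartment, the heat sink in the white one, the good battery pack in the yellow one and the speaker module in the green one, each set down gently (not dropped) and lying flat, right side up, wholly inside its compartment. Leave the fan and the battery pack with the red fault stickers where they lie.

Things in the scene. Friction and masses are not known exactly. Their poses are not given: they have to be found in the camera images.
- fan: The good blower fan: black box, 62 x 44 x 20 mm (x, y, z), with a round white impeller on top (reaching 22 mm) and a copper-coloured outlet at the +x end, no sticker. Origin: centre of its underside; x along its length, y across its width, z up. Loose, about 45 g.
- heatsink: The heat sink: bare aluminium block with seven upright fins running along x, 50 x 40 x 22 mm. Origin: centre of its underside; x along its length, y across its width, z up. Loose, about 70 g; take it across its 40 mm width.
- battery: The good battery pack: two lilac cells side by side with steel contacts at the +x end, 70 x 38 x 20 mm, no sticker. Origin: centre of its underside; x along its length, y across its width, z up. Loose, about 95 g.
- speaker: The speaker module: long black box with two round brass-rimmed cones on top, 72 x 28 x 20 mm (cones reach 22 mm). Origin: centre of its underside; x along its length, y across its width, z up. Loose, about 50 g.
- faulty_fan: Look-alike of the fan, same shape and size, with a red fault sticker (20 x 26 mm) on top beside the impeller. It stays where it lies. Origin: centre of its underside; x along its length, y across its width, z up. 
- faulty_battery: Look-alike of the battery pack, same shape and size, with a red fault sticker (20 x 26 mm) across the middle of its top. It stays where it lies. Origin: centre of its underside; x along its length, y across its width, z up. 
- blue_cup: Blue plastic compartment, one of four (blue, yellow, green, white) that stand two by two, touching, in a shallow grey tray (214 x 214 mm, rim 20 mm above the table). Open-topped square, outside 100 x 100 x 16 mm high, walls 2 mm, so inside 96 x 96 mm. Origin: centre of its underside, 4 mm above the table; inner floor 2 mm above the origin; x and y run along its sides, z up. Fixed; which colour is at which of the four spots changes, and the tray moves and turns.
- white_cup: White plastic compartment, one of four (blue, yellow, green, white) that stand two by two, touching, in a shallow grey tray (214 x 214 mm, rim 20 mm above the table). Open-topped square, outside 100 x 100 x 16 mm high, walls 2 mm, so inside 96 x 96 mm. Origin: centre of its underside, 4 mm above the table; inner floor 2 mm above the origin; x and y run along its sides, z up. Fixed; which colour is at which of the four spots changes, and the tray moves and turns.
- yellow_cup: Yellow plastic compartment, one of four (blue, yellow, green, white) that stand two by two, touching, in a shallow grey tray (214 x 214 mm, rim 20 mm above the table). Open-topped square, outside 100 x 100 x 16 mm high, walls 2 mm, so inside 96 x 96 mm. Origin: centre of its underside, 4 mm above the table; inner floor 2 mm above the origin; x and y run along its sides, z up. Fixed; which colour is at which of the four spots changes, and the tray moves and turns.
- green_cup: Green plastic compartment, one of four (blue, yellow, green, white) that stand two by two, touching, in a shallow grey tray (214 x 214 mm, rim 20 mm above the table). Open-topped square, outside 100 x 100 x 16 mm high, walls 2 mm, so inside 96 x 96 mm. Origin: centre of its underside, 4 mm above the table; inner floor 2 mm above the origin; x and y run along its sides, z up. Fixed; which colour is at which of the four spots changes, and the tray moves and turns.

How it is judged:
By the outcome, as a careful person would: the job done as asked, in the order asked, and still so for the second after the job is handed in, with the robot touching nothing.
It also fails if it takes over 102 s, if anything falls off the work surface, if the arm or the gripper's body presses on something with over 40 N, if the wrist force passes 120 N, or if a joint passes its speed limit or range.

## Working session

There is one attempt and no reset: what is moved stays moved. The work goes in short steps, Python scripts to look and compute and a shell command to move; the robot and the scene stay as the last step left them, time stands still between calls to the robot, and variables do not carry over. Pictures are saved under pics/ and viewed, and the job is handed in when it is done.

```bash
ls; mkdir -p pics; python3 - <<'E'
from cell import *
import cv2
s=sense(); print({k:s[k] for k in s})
for n in ["scene","side","wrist"]:
    d=snapshot(n); cv2.imwrite(f"pics/{n}0.png",d["color"][:,:,::-1]); print(n,d["camera_matrix"],d["k1"],d.get("camera_from_world",d.get("tool_from_camera")))
try: print(hold_point_z)
except Exception as e: print(e)
E
```

```text
pics
{'t': 0.0, 'joint_positions': array([-1.29098184e+00,  4.23810087e-01,  1.63070354e+00, -1.21801901e-05,
        1.08859039e+00, -1.89825795e-02]), 'joint_vel': array([ 0.00058063, -0.00139025,  0.0006774 , -0.00024111, -0.0008937 ,
       -0.00074009]), 'effort': array([-7.81182134e-04, -5.44610167e+01, -2.73664784e+01,  6.44418737e-02,
        2.28663313e-02, -8.43858470e-05]), 'position': array([ 0.18385827, -0.59675694,  0.22191558]), 'tool_rot': array([[ 2.94375871e-01, -9.55689627e-01, -4.27775723e-04],
       [-9.55688528e-01, -2.94376182e-01,  1.44960028e-03],
       [-1.51129494e-03, -1.79069957e-05, -9.99998858e-01]]), 'force': array([-0.73207533,  0.41740537,  0.10861412]), 'wrist_torque': array([-0.00739223, -0.0049715 ,  0.00709254]), 'width': 0.08763346552701934}
scene [[516.24592378   0.         320.63819804]
 [  0.         516.24592378 200.21959736]
 [  0.           0.           1.        ]] 0.0538881066681537 [[-0.58572402  0.8104926  -0.00539631  0.30001313]
 [-0.47743816 -0.33963788  0.81036961  0.22575252]
 [ 0.65496579  0.47722935  0.58589416 -1.50286337]
 [ 0.          0.          0.          1.        ]]
side [[460.99982881   0.         315.63310705]
 [  0.         460.99982881 195.63726585]
 [  0.           0.           1.        ]] -0.10497960551300939 [[-0.83445511 -0.55107123  0.00227378  0.45469219]
 [ 0.40516899 -0.61071669  0.68034052 -0.23096201]
 [-0.37352745  0.56863489  0.73289263 -0.87727381]
 [ 0.          0.          0.          1.        ]]
wrist [[295.15918786   0.         321.4701476 ]
 [  0.         295.15918786 198.94173185]
 [  0.           0.           1.        ]] -0.053748413333286595 [[ 9.99999188e-01 -9.00660560e-04  9.01568187e-04 -3.28524229e-04]
 [-6.50442373e-04 -9.69099798e-01 -2.46668112e-01 -6.82719468e-02]
 [ 1.09587379e-03  2.46667325e-01 -9.69099597e-01 -1.62511686e-01]
 [ 0.00000000e+00  0.00000000e+00  0.00000000e+00  1.00000000e+00]]
0.0187
```

View pics/scene0.png

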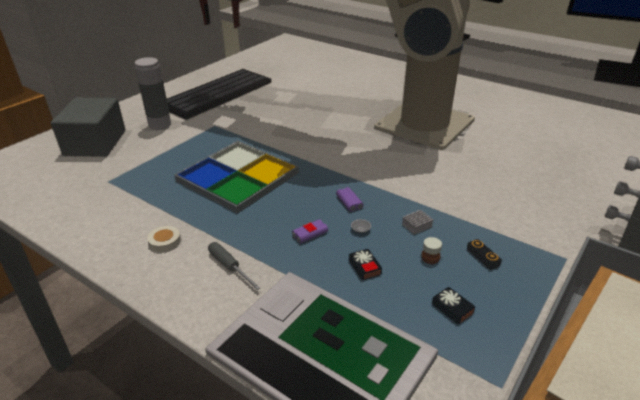

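View pics/side0.png

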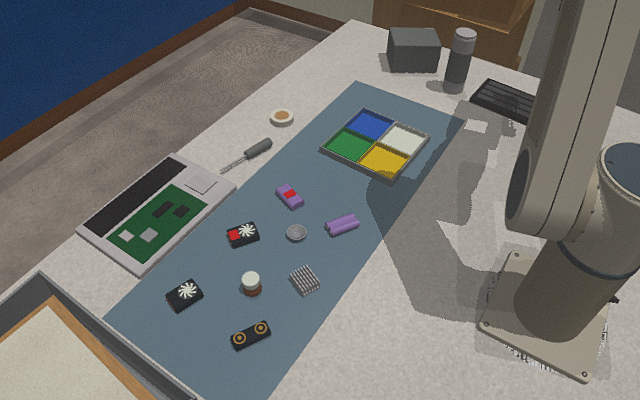

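View pics/wrist0.png

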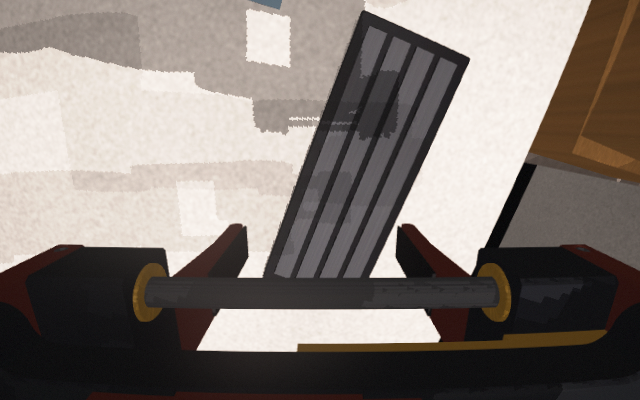

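```bash
cat > h.py <<'E'
from cell import *
import cv2, numpy as np
def rays(d,px,T=None):
    """pixel list -> origin, dirs world. T: world_from_camera"""
    px=np.asarray(px,float).reshape(-1,2); K=d["camera_matrix"]
    u=(px-K[:2,2])/K[[0,1],[0,1]]
    x=u.copy()
    for _ in range(20): x=u/(1+d["k1"]*(x**2).sum(1,keepdims=True))
    c=np.c_[x[:,0],-x[:,1],-np.ones(len(x))]
    if T is None: T=np.linalg.inv(d["camera_from_world"])
    return T[:3,3], c@T[:3,:3].T
def wristT(d,s):
    W=np.eye(4); W[:3,:3]=s["tool_rot"]; W[:3,3]=s["position"]; return W@d["tool_from_camera"]
def onplane(d,px,z,T=None):
    o,r=rays(d,px,T); return (o+r*((z-o[2])/r[:,2])[:,None])
def proj(d,P,T=None):
    C=d["camera_from_world"] if T is None else np.linalg.inv(T)
    p=np.atleast_2d(P)@C[:3,:3].T+C[:3,3]; x=np.c_[p[:,0],-p[:,1]]/-p[:,2:]
    x=x*(1+d["k1"]*(x**2).sum(1,keepdims=True)); K=d["camera_matrix"]; return x*K[[0,1],[0,1]]+K[:2,2]
E
python3 - <<'E'
from h import *
# rectify mat plane: top-down views at z=0.02, area x.. y..
for n in ["scene","side"]:
    d=snapshot(n)
    print(onplane(d,[[237,175],[350,198],[418,222],[453,304],[485,254]] if n=="scene" else [[376,145],[342,225],[305,280],[185,295],[250,335]],0.02).round(3))
    np.save(n+".npy",d["color"])
E
```

```text
[[ 0.541 -0.227  0.02 ]
 [ 0.463  0.047  0.02 ]
 [ 0.453  0.211  0.02 ]
 [ 0.625  0.367  0.02 ]
 [ 0.468  0.363  0.02 ]]
[[ 0.511 -0.231  0.02 ]
 [ 0.446  0.045  0.02 ]
 [ 0.434  0.205  0.02 ]
 [ 0.609  0.364  0.02 ]
 [ 0.451  0.358  0.02 ]]
```

```bash
cat > ortho.py <<'E'
from h import *
# ortho: col = y, row = x ; 1 px = 1 mm x
def ortho(d,z,x0=.38,x1=.70,y0=-.40,y1=.45,s=1.0,T=None):
    xs=np.arange(x0,x1,.001/s); ys=np.arange(y0,y1,.001/s)
    X,Y=np.meshgrid(xs,ys,indexing="ij")
    p=proj(d,np.c_[X.ravel(),Y.ravel(),np.full(X.size,z)],T).astype(np.float32)
    return cv2.remap(d["color"],p[:,0].reshape(X.shape),p[:,1].reshape(X.shape),cv2.INTER_LINEAR)
E
python3 - <<'E'
from ortho import *
o=[ortho(snapshot(n),0.02,y0=-.36,y1=.43,x0=.38,x1=.67) for n in ("scene","side")]
cv2.imwrite("pics/ortho.png",np.vstack(o)[:,:,::-1])
E
```

```text
(no output)
```

View pics/ortho.png

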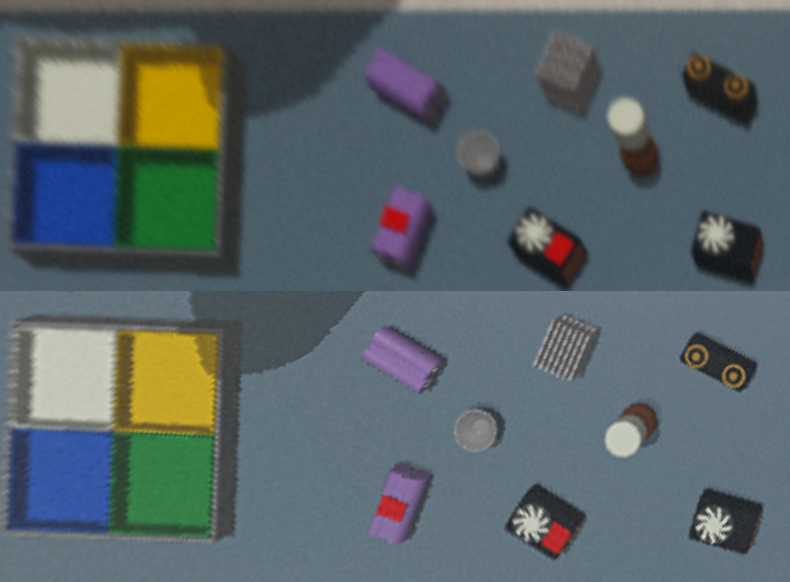

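```bash
python3 -m inch '[{"gripper":1,"slide":[3.2,3.6,0],"roll":3},{"gripper":1,"slide":[6.4,7.2,0],"roll":6},{"gripper":1,"slide":[9.6,10.8,0],"roll":9},{"gripper":1,"slide":[12.8,14.4,0],"roll":12},{"gripper":1,"slide":[16,18,0],"roll":15}]'; python3 -m inch '[{"gripper":1,"slide":[3.2,3.6,0],"roll":3},{"gripper":1,"slide":[6.4,7.2,0],"roll":6},{"gripper":1,"slide":[9.6,10.8,0],"roll":9},{"gripper":1,"slide":[12.8,14.4,0],"roll":12},{"gripper":1,"slide":[16,18,0],"roll":15}]';  python3 -m inch '[{"gripper":1,"slide":[0,0,0],"roll":0},{"gripper":1,"slide":[0,0,0],"roll":0}]'
python3 - <<'E'
from ortho import *
s=sense(); d=snapshot("wrist"); print(s['position'],s['tool_rot'],s['joint_positions'])
cv2.imwrite("pics/w1.png",d["color"][:,:,::-1])
import pickle; pickle.dump((s,d),open("w1.pkl","wb"))
E
```

```text
t: 0.85
position: [0.345, -0.4158, 0.2229]
tool_rot: [[0.533, -0.846, 0.0], [-0.846, -0.533, -0.0], [0.0, -0.0, -1.0]]
force: [0.4, -0.5, 0.7]
width: 0.088
t: 1.35
position: [0.5051, -0.2356, 0.2229]
tool_rot: [[0.734, -0.679, 0.0], [-0.679, -0.734, -0.0], [0.0, -0.0, -1.0]]
force: [0.4, -0.1, 0.9]
width: 0.0877
t: 1.55
position: [0.5043, -0.2365, 0.2226]
tool_rot: [[0.734, -0.679, -0.0], [-0.679, -0.734, -0.0], [-0.0, 0.0, -1.0]]
force: [0.1, -0.4, 0.5]
width: 0.0878
[ 0.50429569 -0.23654634  0.22255285] [[ 7.34267544e-01 -6.78860091e-01 -3.87794457e-04]
 [-6.78860185e-01 -7.34267533e-01 -1.99297278e-04]
 [-1.49449911e-04  4.09595740e-04 -9.99999905e-01]] [-4.59763398e-01  3.24242063e-01  1.78173618e+00 -4.07621644e-04
  1.03587353e+00  2.86653626e-01]
```

View pics/w1.png

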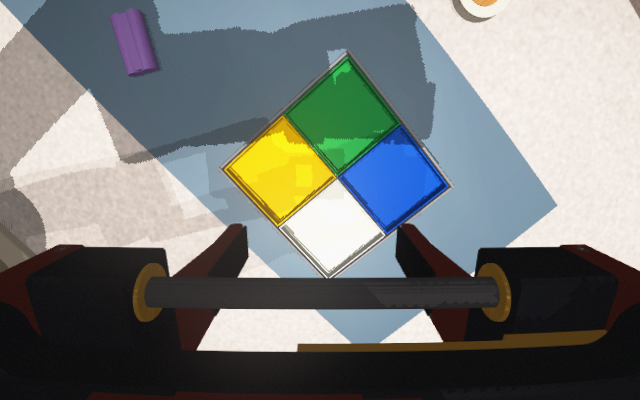

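The wrist picture shows the tray: outer corners near (349,50), (220,168), (330,279), (453,185); cross centre near (335,178). Green is at the top, yellow left, white bottom and blue right.

```bash
python3 - <<'E'
from ortho import *
import pickle
s,d=pickle.load(open("w1.pkl","rb")); T=wristT(d,s)
p=onplane(d,[[349,50],[220,168],[330,279],[453,185],[335,178]],.02,T); print(p.round(4), np.linalg.norm(np.diff(p[:4],axis=0),axis=1), p[:4].mean(0))
e=p[3]-p[2]; print(np.degrees(np.arctan2(e[1],e[0])), [np.degrees(np.arctan2(*(p[(i+1)%4]-p[i])[[1,0]])) for i in range(4)])
cv2.imwrite("pics/w1o.png",cv2.resize(ortho(d,.02,x0=.38,x1=.66,y0=-.38,y1=-.08,T=T),None,fx=2,fy=2)[:,:,::-1])
# cup colour centroids at floor z=0.006 in side/scene/wrist
for n,dd,TT in(("w",d,T),("side",snapshot("side"),None),("scene",snapshot("scene"),None)):
    o=ortho(dd,.018,x0=.38,x1=.67,y0=-.40,y1=-.08,T=TT); h=cv2.cvtColor(o,cv2.COLOR_RGB2HSV)
    for c,a,b in(("yellow",(18,120,60),(35,255,255)),("green",(45,80,40),(80,255,255)),("blue",(105,150,60),(125,255,255))):
        m=cv2.inRange(h,a,b); m=cv2.morphologyEx(m,cv2.MORPH_OPEN,np.ones((5,5)))
        k=max(cv2.findContours(m,0,2)[0],key=cv2.contourArea); r=cv2.minAreaRect(k); print(n,c,(.38+r[0][1]/1000).__round__(4),(-.40+r[0][0]/1000).__round__(4),r[1:])
E
```

```text
[[ 0.6303 -0.1466  0.02  ]
 [ 0.4214 -0.139   0.02  ]
 [ 0.4192 -0.3461  0.02  ]
 [ 0.6233 -0.3548  0.02  ]
 [ 0.5185 -0.2462  0.02  ]] [0.20900209 0.20705795 0.20431228] [ 0.5235362  -0.24663283  0.02      ]
-2.4366229672371853 [np.float64(177.92783129373504), np.float64(-90.62941747052285), np.float64(-2.4366229672371853), np.float64(88.07070158696757)]
w yellow 0.4717 -0.1943 ((101.80157470703125, 102.73204803466797), 1.9749339818954468)
w green 0.5739 -0.198 ((100.93563842773438, 101.14978790283203), 2.0454084873199463)
w blue 0.5703 -0.3002 ((102.04332733154297, 100.37759399414062), 1.9091525077819824)
side yellow 0.4718 -0.1962 ((100.50262451171875, 102.1552505493164), 2.2025980949401855)
side green 0.5739 -0.2001 ((100.59956359863281, 101.119140625), 2.2906100749969482)
side blue 0.5666 -0.2942 ((81.88727569580078, 90.00523376464844), 2.385944128036499)
scene yellow 0.4752 -0.191 ((102.00455474853516, 103.6014175415039), 1.4878674745559692)
scene green 0.577 -0.1949 ((99.41455841064453, 99.7078857421875), 1.8676789999008179)
scene blue 0.5742 -0.296 ((97.0445785522461, 95.37905883789062), 2.12109637260437)
```

View pics/w1o.png

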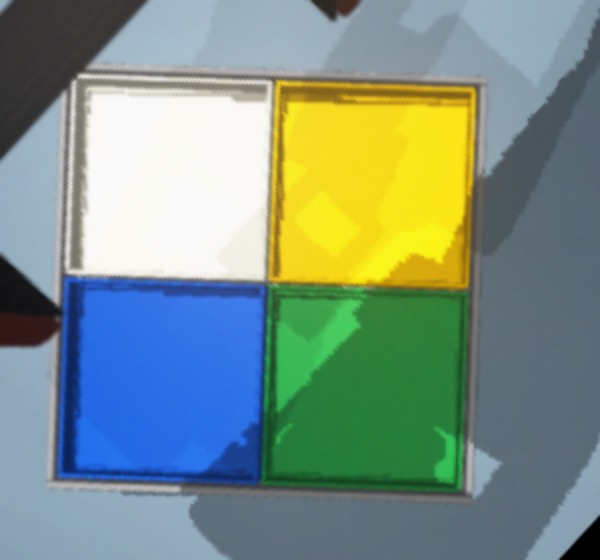

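```bash
python3 -m inch '[{"gripper":1,"slide":[0.7,4.5,0],"roll":2},{"gripper":1,"slide":[1.4,9,0],"roll":4},{"gripper":1,"slide":[2.1,13.5,0],"roll":6},{"gripper":1,"slide":[2.8,18,0],"roll":8},{"gripper":1,"slide":[3.5,22.5,0],"roll":10}]'; python3 -m inch '[{"gripper":1,"slide":[0.7,4.5,0],"roll":2},{"gripper":1,"slide":[1.4,9,0],"roll":4},{"gripper":1,"slide":[2.1,13.5,0],"roll":6},{"gripper":1,"slide":[2.8,18,0],"roll":8},{"gripper":1,"slide":[3.5,22.5,0],"roll":10}]';  python3 -m inch '[{"gripper":1,"slide":[0.8,5,-1],"roll":3.5},{"gripper":1,"slide":[1.6,10,-2],"roll":7},{"gripper":1,"slide":[2.4,14.5,-3],"roll":10},{"gripper":1,"slide":[2.4,14.5,-3],"roll":10},{"gripper":1,"slide":[2.4,14.5,-3],"roll":10}]'
python3 - <<'E'
from ortho import *
s=sense(); d=snapshot("wrist"); print(s['position'],s['tool_rot'],s['joint_positions'])
cv2.imwrite("pics/w2.png",d["color"][:,:,::-1])
import pickle; pickle.dump((s,d),open("w2.pkl","wb"))
cv2.imwrite("pics/w2o.png",ortho(d,.02,x0=.4,x1=.70,y0=0.0,y1=.4,s=2,T=wristT(d,s))[:,:,::-1])
E
```

```text
t: 2.2
position: [0.5387, -0.0123, 0.2229]
tool_rot: [[0.839, -0.544, 0.0], [-0.544, -0.839, -0.0], [0.0, 0.0, -1.0]]
force: [0.4, 0.0, 0.4]
width: 0.0877
t: 2.7
position: [0.5744, 0.2127, 0.2228]
tool_rot: [[0.921, -0.39, 0.0], [-0.39, -0.921, -0.0], [0.0, 0.0, -1.0]]
force: [-0.1, -0.7, 0.1]
width: 0.0876
t: 3.2
position: [0.5981, 0.3568, 0.1918]
tool_rot: [[0.975, -0.224, -0.001], [-0.224, -0.975, -0.001], [-0.001, 0.001, -1.0]]
force: [0.1, -1.5, 0.2]
width: 0.0883
[0.59813364 0.35683555 0.19175269] [[ 9.74682346e-01 -2.23590676e-01 -1.23859243e-03]
 [-2.23592069e-01 -9.74682158e-01 -1.13013133e-03]
 [-9.54547115e-04  1.37845850e-03 -9.99998594e-01]] [ 5.20977381e-01  5.60173121e-01  1.47896320e+00 -4.07273327e-04
  1.10409314e+00  7.46658670e-01]
```

View pics/w2.png

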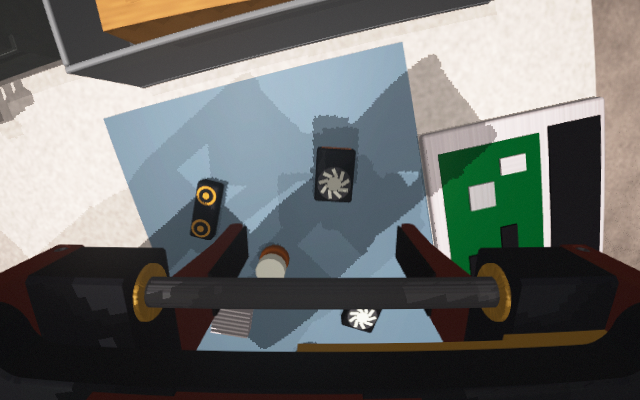

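View pics/w2o.png

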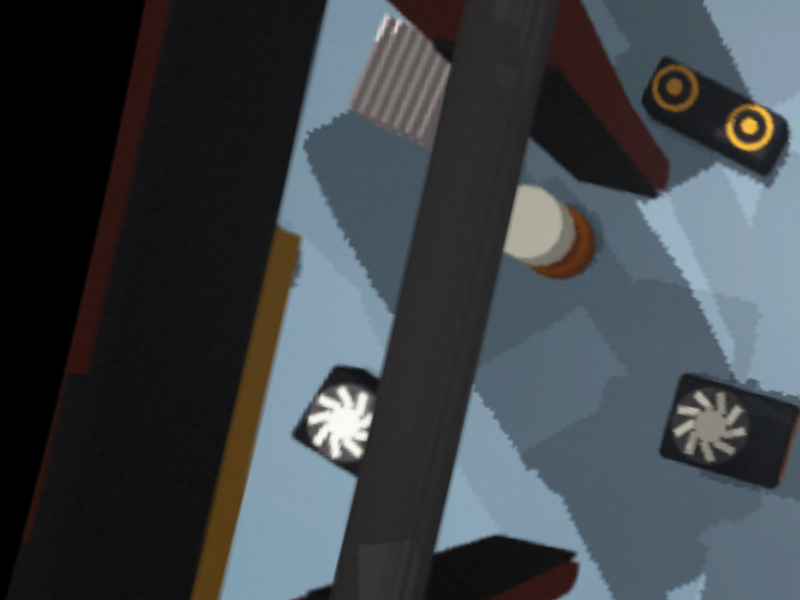

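```bash
cat > seg.py <<'E'
from ortho import *
def darkrect(d,T,cx,cy,z=.02,half=.055,thr=55,name=None,lo=None):
    s=4; o=ortho(d,z,x0=cx-half,x1=cx+half,y0=cy-half,y1=cy+half,s=s,T=T)
    h=cv2.cvtColor(o,cv2.COLOR_RGB2HSV); m=(h[:,:,2]<thr).astype(np.uint8)*255
    m=cv2.morphologyEx(m,cv2.MORPH_CLOSE,np.ones((41,41))); m=cv2.morphologyEx(m,cv2.MORPH_OPEN,np.ones((21,21)))
    return fin(m,o,cx,cy,half,s,name)
def fin(m,o,cx,cy,half,s,name):
    k=max(cv2.findContours(m,0,2)[0],key=cv2.contourArea); r=cv2.minAreaRect(k); b=cv2.boxPoints(r)
    x=cx-half+r[0][1]/s/1000; y=cy-half+r[0][0]/s/1000
    e=[b[1]-b[0],b[2]-b[1]]; e=e[0] if np.linalg.norm(e[0])>np.linalg.norm(e[1]) else e[1]
    yaw=np.degrees(np.arctan2(e[0],e[1]))  # world: x=row, y=col
    print(name,"centre",round(x,4),round(y,4),"size mm",np.array(r[1])/s,"long-axis yaw",round(yaw%180,1))
    v=o.copy(); cv2.drawContours(v,[b.astype(int)],0,(255,0,255),1); 
    if name: cv2.imwrite(f"pics/{name}.png",v[:,:,::-1])
    return x,y,yaw
E
python3 - <<'E'
from seg import *
import pickle
s,d=pickle.load(open("w2.pkl","rb")); T=wristT(d,s)
darkrect(d,T,.615,.368,name="fanw")
darkrect(d,T,.457,.357,name="spw")
a=[cv2.imread(f"pics/{n}.png") for n in("fanw","spw")]; cv2.imwrite("pics/fs.png",cv2.resize(np.hstack(a),(800,400)))
E
```

```text
fanw centre 0.6154 0.3646 size mm [61.79758453 44.2071228 ] long-axis yaw 73.9
spw centre 0.4635 0.3475 size mm [68. 91.] long-axis yaw 90.0Traceback (most recent call last):
  File "<stdin>", line 6, in <module>
    return _nx.concatenate(arrs, 1, dtype=dtype, casting=casting)
           ~~~~~~~~~~~~~~~^^^^^^^^^^^^^^^^^^^^^^^^^^^^^^^^^^^^^^^
ValueError: all the input array dimensions except for the concatenation axis must match exactly, but along dimension 0, the array at index 0 has size 441 and the array at index 1 has size 440
```

View pics/fanw.png

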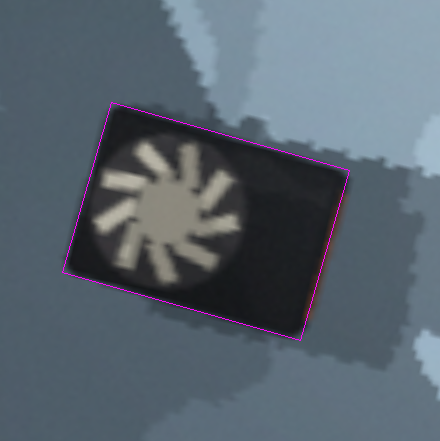

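```bash
python3 -m inch '[{"gripper":1,"slide":[1.73,0.78,-3],"roll":-3},{"gripper":1,"slide":[1.73,0.78,-7],"roll":-3},{"gripper":1,"slide":[1.73,0.78,-11],"roll":-3},{"gripper":1,"slide":[1.73,0.78,-15],"roll":-3},{"gripper":1,"slide":[1.73,0.78,-17],"roll":-3}]'; python3 -m inch '[{"gripper":1,"slide":[0,0,-1],"roll":0},{"gripper":1,"slide":[0,0,-1.8],"roll":0},{"gripper":1,"slide":[0,0,-1.8],"roll":0},{"gripper":1,"slide":[0,0,-1.8],"roll":0}]'
```

```text
t: 3.75
position: [0.6142, 0.362, 0.0198]
tool_rot: [[0.961, -0.277, -0.004], [-0.277, -0.961, -0.002], [-0.003, 0.003, -1.0]]
force: [-0.2, 0.4, -0.2]
width: 0.0879
t: 4.15
position: [0.6164, 0.366, 0.0064]
tool_rot: [[0.962, -0.274, 0.002], [-0.274, -0.962, 0.001], [0.002, -0.002, -1.0]]
force: [0.3, 0.2, -0.1]
width: 0.0878
```

```bash
python3 -m inch '[{"gripper":1,"slide":[-0.1,-0.1,-0.2],"roll":0},{"gripper":0,"slide":[-0.1,-0.1,-0.2],"roll":0},{"gripper":0,"slide":[-0.1,-0.1,-0.2],"roll":0},{"gripper":0,"slide":[-0.1,-0.1,-0.2],"roll":0},{"gripper":0,"slide":[-0.1,-0.1,-0.2],"roll":0}]'; python3 -m inch '[{"gripper":0,"slide":[0,0,0],"roll":0},{"gripper":0,"slide":[0,0,0],"roll":0},{"gripper":0,"slide":[0,0,0],"roll":0},{"gripper":0,"slide":[0,0,0],"roll":0}]'; python3 -c "
from cell import *
print(sense()['position'])"
```

```text
t: 4.65
position: [0.6143, 0.3646, 0.0028]
tool_rot: [[0.962, -0.274, 0.0], [-0.274, -0.962, 0.0], [0.0, -0.0, -1.0]]
force: [0.3, -0.4, 0.1]
width: 0.0593
t: 5.05
position: [0.6143, 0.3645, 0.0026]
tool_rot: [[0.962, -0.274, 0.0], [-0.274, -0.962, 0.0], [0.0, -0.0, -1.0]]
force: [-0.1, -0.4, 0.2]
width: 0.044
[0.61430183 0.36453389 0.00264908]
```

```bash
python3 -m inch '[{"gripper":0,"slide":[0,0,2],"roll":0},{"gripper":0,"slide":[0,0,6],"roll":0},{"gripper":0,"slide":[-0.2,-3,9],"roll":2},{"gripper":0,"slide":[-0.5,-7.5,11],"roll":4},{"gripper":0,"slide":[-0.8,-12,12],"roll":6}]'; python3 -m inch '[{"gripper":0,"slide":[-0.3,-4.5,0],"roll":2},{"gripper":0,"slide":[-0.6,-9,0],"roll":4},{"gripper":0,"slide":[-0.9,-13.5,0],"roll":6},{"gripper":0,"slide":[-1.2,-18,0],"roll":8},{"gripper":0,"slide":[-1.5,-22.5,0],"roll":8}]';python3 -m inch '[{"gripper":0,"slide":[-0.4,-4.5,0],"roll":0},{"gripper":0,"slide":[-0.8,-9,0],"roll":0},{"gripper":0,"slide":[-1.2,-13.5,0],"roll":0},{"gripper":0,"slide":[-1.6,-18,0],"roll":0},{"gripper":0,"slide":[-1.9,-22.5,0],"roll":0}]'; python3 -m inch '[{"gripper":0,"slide":[-0.2,-4.5,0],"roll":0},{"gripper":0,"slide":[-0.33,-9.4,0],"roll":0},{"gripper":0,"slide":[-0.33,-9.4,0],"roll":0},{"gripper":0,"slide":[-0.33,-9.4,0],"roll":0}]'
```

```text
t: 5.55
position: [0.6075, 0.2443, 0.1267]
tool_rot: [[0.986, -0.169, 0.005], [-0.169, -0.986, 0.002], [0.004, -0.002, -1.0]]
force: [0.4, -0.5, 0.3]
width: 0.0436
t: 6.05
position: [0.5914, 0.0178, 0.1243]
tool_rot: [[0.999, -0.032, 0.002], [-0.032, -0.999, -0.0], [0.002, -0.0, -1.0]]
force: [0.5, 0.4, -2.2]
width: 0.0433
t: 6.55
position: [0.5722, -0.2074, 0.1243]
tool_rot: [[0.999, -0.033, 0.001], [-0.033, -0.999, -0.001], [0.001, 0.0, -1.0]]
force: [0.6, -0.4, -0.5]
width: 0.0436
t: 6.95
position: [0.5688, -0.3006, 0.1237]
tool_rot: [[0.999, -0.035, 0.001], [-0.035, -0.999, -0.0], [0.001, 0.0, -1.0]]
force: [-1.0, 0.2, -0.2]
width: 0.0437
```

```bash
python3 -m inch '[{"gripper":0,"slide":[0,0.1,-4],"roll":0},{"gripper":0,"slide":[0,0.1,-8],"roll":0},{"gripper":0,"slide":[0,0.1,-10],"roll":0},{"gripper":0,"slide":[0,0.1,-10.8],"roll":0},{"gripper":0,"slide":[0,0.1,-10.8],"roll":0}]'; python3 -m inch '[{"gripper":0,"slide":[0,0,0],"roll":0},{"gripper":0,"slide":[0,0,0],"roll":0}]'; python3 - <<'E'
from ortho import *
d=snapshot("side");cv2.imwrite("pics/s3.png",cv2.resize(d["color"][60:220,300:460],None,fx=4,fy=4)[:600,:,::-1]); print(sense()["position"])
E
```

```text
t: 7.45
position: [0.5688, -0.2969, 0.0143]
tool_rot: [[1.0, -0.031, -0.002], [-0.031, -1.0, 0.001], [-0.002, -0.001, -1.0]]
force: [0.3, -0.2, -0.1]
width: 0.0439
t: 7.65
position: [0.5702, -0.2987, 0.0164]
tool_rot: [[0.999, -0.032, 0.002], [-0.032, -0.999, -0.001], [0.002, 0.001, -1.0]]
force: [-0.1, 0.8, -0.4]
width: 0.0437
[ 0.57006344 -0.29879864  0.01633466]
```

View pics/s3.png

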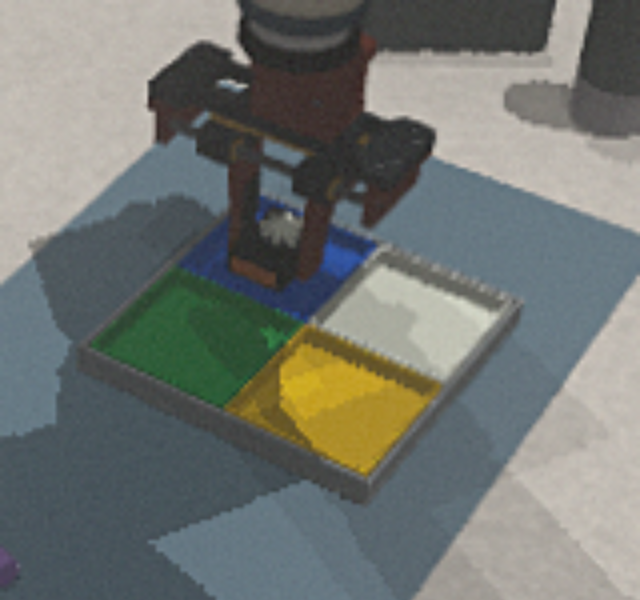

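```bash
python3 -m inch '[{"gripper":0,"slide":[0,0,-0.3],"roll":0},{"gripper":0,"slide":[0,0,-0.6],"roll":0},{"gripper":0,"slide":[0,0,-0.75],"roll":0},{"gripper":0,"slide":[0,0,-0.75],"roll":0},{"gripper":0,"slide":[0,0,-0.75],"roll":0}]'
```

```text
t: 8.2
position: [0.5692, -0.2987, 0.0085]
tool_rot: [[0.999, -0.033, 0.0], [-0.033, -0.999, -0.0], [0.0, 0.0, -1.0]]
force: [-3.3, 2.6, 11.6]
width: 0.044
```

```bash
python3 -m inch '[{"gripper":0,"slide":[0,0,0.05],"roll":0},{"gripper":0.62,"slide":[0,0,0.05],"roll":0},{"gripper":0.62,"slide":[0,0,0.05],"roll":0},{"gripper":0.62,"slide":[0,0,0.05],"roll":0},{"gripper":0.62,"slide":[0,0,0.05],"roll":0}]'; python3 -m inch '[{"gripper":0.62,"slide":[0,0,1],"roll":0},{"gripper":0.62,"slide":[0,0,4],"roll":0},{"gripper":0.62,"slide":[0,0,8],"roll":0},{"gripper":1,"slide":[0,0,12],"roll":0},{"gripper":1,"slide":[0,0,14],"roll":0}]'; python3 - <<'E'
from ortho import *
d=snapshot("wrist");cv2.imwrite("pics/w4.png",d["color"][:,:,::-1]); print(sense()["position"])
E
```

```text
t: 8.7
position: [0.5689, -0.2985, 0.0074]
tool_rot: [[0.999, -0.033, -0.0], [-0.033, -0.999, 0.0], [-0.0, -0.0, -1.0]]
force: [0.3, -0.6, 0.7]
width: 0.0546
t: 9.2
position: [0.5705, -0.2993, 0.1521]
tool_rot: [[0.999, -0.033, 0.005], [-0.033, -0.999, -0.002], [0.005, 0.002, -1.0]]
force: [-0.1, -0.5, 0.8]
width: 0.0669
[ 0.57166867 -0.29992514  0.15443739]
```

View pics/w4.png

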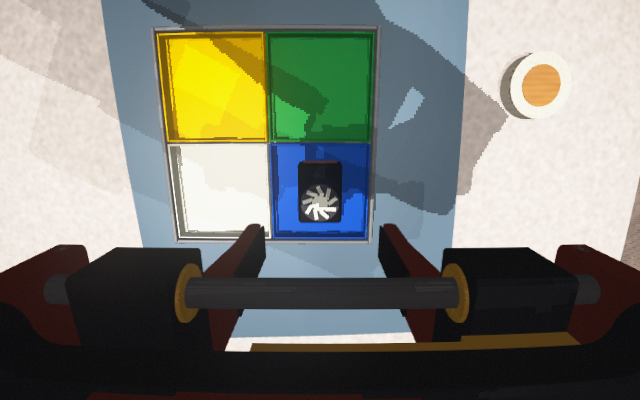

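The fan lies flat in blue, around (320,192). Next I look at the heat sink and the good battery together.

```bash
python3 -m inch '[{"gripper":1,"slide":[-1.7,4.5,1],"roll":0},{"gripper":1,"slide":[-3.4,9,2],"roll":0},{"gripper":1,"slide":[-5.1,13.5,3],"roll":0},{"gripper":1,"slide":[-6.8,18,4],"roll":0},{"gripper":1,"slide":[-8.5,22.5,4.5],"roll":0}]';python3 -m inch '[{"gripper":1,"slide":[-1.7,4.5,0],"roll":0},{"gripper":1,"slide":[-4.2,10.5,0],"roll":0},{"gripper":1,"slide":[-4.2,10.5,0],"roll":0},{"gripper":1,"slide":[-4.2,10.5,0],"roll":0},{"gripper":1,"slide":[-4.2,10.5,0],"roll":0}]';python3 - <<'E'
from ortho import *
s=sense(); d=snapshot("wrist"); print(s['position'],s['joint_positions'])
cv2.imwrite("pics/w5.png",d["color"][:,:,::-1])
import pickle; pickle.dump((s,d),open("w5.pkl","wb"))
cv2.imwrite("pics/w5o.png",ortho(d,.02,x0=.37,x1=.57,y0=0.0,y1=.4,s=2,T=wristT(d,s))[:,:,::-1])
E
```

```text
t: 9.75
position: [0.4832, -0.072, 0.1933]
tool_rot: [[0.999, -0.033, 0.001], [-0.033, -0.999, -0.0], [0.001, 0.0, -1.0]]
force: [0.5, 0.6, 0.8]
width: 0.0882
t: 10.25
position: [0.4423, 0.0314, 0.1928]
tool_rot: [[0.999, -0.032, 0.001], [-0.032, -0.999, -0.0], [0.001, 0.0, -1.0]]
force: [0.2, -0.6, -1.1]
width: 0.0875
[0.44227791 0.03144411 0.19281298] [ 4.43035127e-02  1.98803454e-01  2.04226328e+00 -3.08406977e-04
  8.99959365e-01  7.61632704e-02]
```

View pics/w5.png

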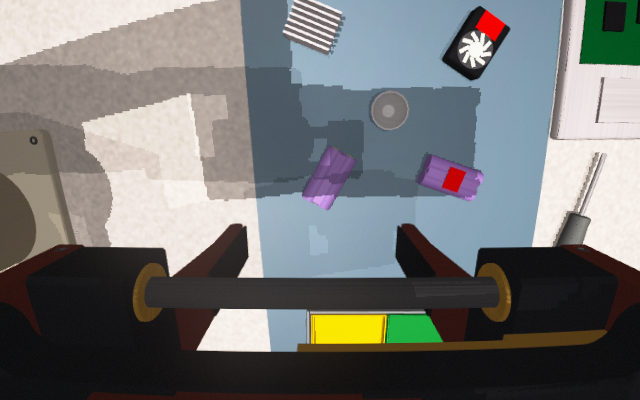

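View pics/w5o.png

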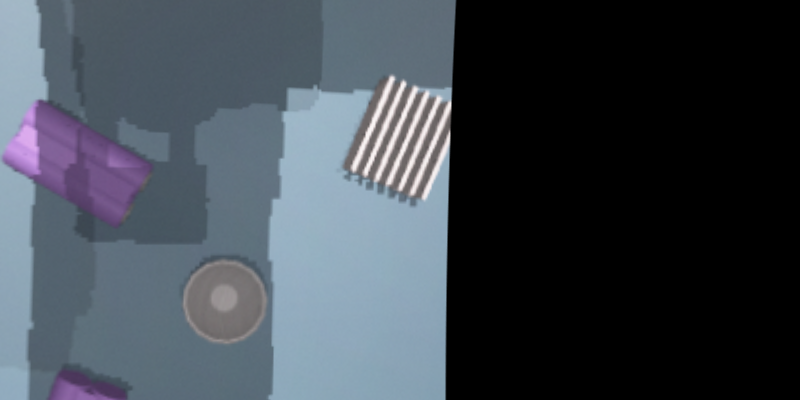

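```bash
python3 - <<'E'
from seg import *
import pickle
a=snapshot("scene");b=snapshot("side")
o1,r1=rays(a,[[432,243]]);o2,r2=rays(b,[[251,277]])
M=np.c_[r1[0],-r2[0]];t=np.linalg.lstsq(M,o2-o1,rcond=None)[0];print("jar cap",o1+t[0]*r1[0],o2+t[1]*r2[0])
s,d=pickle.load(open("w5.pkl","rb"));T=wristT(d,s)
cx,cy=.412,.042
o=ortho(d,.018,x0=cx-.06,x1=cx+.06,y0=cy-.06,y1=cy+.06,s=4,T=T);h=cv2.cvtColor(o,cv2.COLOR_RGB2HSV)
m=cv2.inRange(h,(130,70,40),(165,255,255));m=cv2.morphologyEx(m,cv2.MORPH_CLOSE,np.ones((15,15)));m=cv2.morphologyEx(m,cv2.MORPH_OPEN,np.ones((15,15)))
fin(m,o,cx,cy,.06,4,"batw")
E
```

```text
jar cap [0.5180942  0.27284597 0.03791449] [0.51801575 0.26826229 0.03992957]
batw centre 0.4519 0.0377 size mm [68.84645081 38.29363251] long-axis yaw 59.7
```

View pics/batw.png

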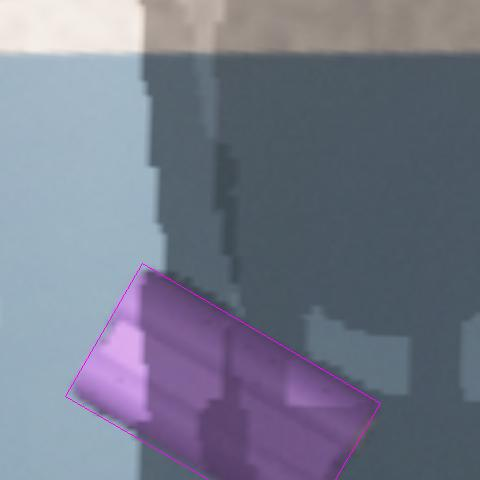

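```bash
python3 -m inch '[{"gripper":1,"slide":[0,2,0],"roll":8},{"gripper":1,"slide":[0,4,0],"roll":16},{"gripper":1,"slide":[0,6,0],"roll":24},{"gripper":1,"slide":[0,8,0],"roll":32},{"gripper":1,"slide":[0,10,0],"roll":40}]';python3 -m inch '[{"gripper":1,"slide":[0,2.5,0],"roll":8},{"gripper":1,"slide":[-0.2,5,0],"roll":16},{"gripper":1,"slide":[-0.3,7,0],"roll":24},{"gripper":1,"slide":[-0.3,7.2,0],"roll":26},{"gripper":1,"slide":[-0.3,7.2,0],"roll":26}]';python3 -m inch '[{"gripper":1,"slide":[0,0,0],"roll":0},{"gripper":1,"slide":[0,0,0],"roll":0}]';python3 - <<'E'
from ortho import *
s=sense(); d=snapshot("wrist"); print(s['position'],s['joint_positions'])
cv2.imwrite("pics/w6.png",d["color"][:,:,::-1])
import pickle; pickle.dump((s,d),open("w6.pkl","wb"))
cv2.imwrite("pics/w6o.png",ortho(d,.022,x0=.38,x1=.50,y0=0.14,y1=.26,s=5,T=wristT(d,s))[:,:,::-1])
E
```

```text
t: 10.9
position: [0.4426, 0.1313, 0.1926]
tool_rot: [[0.784, 0.62, -0.0], [0.62, -0.784, -0.0], [-0.0, 0.0, -1.0]]
force: [0.1, -0.1, -0.3]
width: 0.0878
t: 11.4
position: [0.4396, 0.2033, 0.1924]
tool_rot: [[0.437, 0.9, -0.0], [0.9, -0.437, -0.0], [-0.0, -0.0, -1.0]]
force: [0.8, -0.7, 0.8]
width: 0.088
t: 11.6
position: [0.4393, 0.2027, 0.1926]
tool_rot: [[0.438, 0.899, -0.0], [0.899, -0.438, -0.0], [-0.0, -0.0, -1.0]]
force: [-0.3, 0.2, 0.2]
width: 0.0881
[0.43925429 0.20273214 0.19256023] [ 4.07854531e-01  2.58606308e-01  1.96048071e+00 -9.45094238e-05
  9.22807115e-01 -7.08968036e-01]
```

View pics/w6.png

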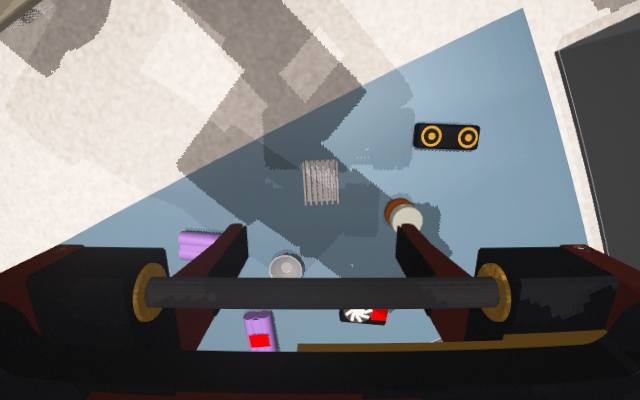

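View pics/w6o.png

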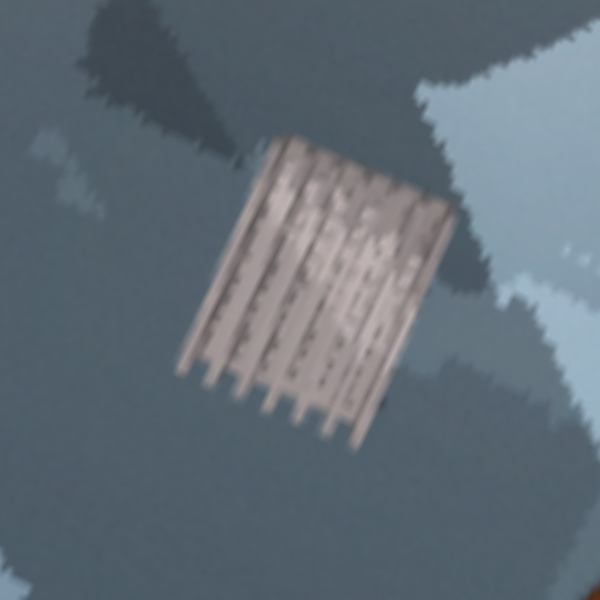

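```bash
python3 -m inch '[{"gripper":1,"slide":[-0.1,0.07,-4],"roll":3.5},{"gripper":1,"slide":[-0.1,0.07,-8],"roll":3.5},{"gripper":1,"slide":[-0.1,0.07,-12],"roll":3.5},{"gripper":1,"slide":[-0.1,0.07,-16],"roll":3.5},{"gripper":1,"slide":[-0.1,0.07,-17.5],"roll":3.5}]'; python3 -m inch '[{"gripper":1,"slide":[0,0,-0.8],"roll":0},{"gripper":1,"slide":[0,0,-1.3],"roll":0},{"gripper":1,"slide":[0,0,-1.3],"roll":0},{"gripper":1,"slide":[0,0,-1.3],"roll":0}]'
python3 - <<'E'
from seg import *
import pickle
s,d=pickle.load(open("w6.pkl","rb"));T=wristT(d,s)
darkrect(d,T,.452,.363,name="spw",thr=70)
cx,cy=.4515,.0385
o=ortho(d,.018,x0=cx-.06,x1=cx+.06,y0=cy-.06,y1=cy+.06,s=4,T=T);cv2.imwrite("pics/batw2.png",o[:,:,::-1])
s,d=pickle.load(open("w5.pkl","rb"));T=wristT(d,s)
o=ortho(d,.018,x0=cx-.06,x1=cx+.06,y0=cy-.06,y1=cy+.06,s=4,T=T);h=cv2.cvtColor(o,cv2.COLOR_RGB2HSV)
m=cv2.inRange(h,(130,70,40),(165,255,255));m=cv2.morphologyEx(m,cv2.MORPH_CLOSE,np.ones((15,15)));m=cv2.morphologyEx(m,cv2.MORPH_OPEN,np.ones((15,15)))
fin(m,o,cx,cy,.06,4,"batw")
cv2.imwrite("pics/b.png",np.hstack([cv2.resize(cv2.imread(f"pics/{n}.png"),(400,400)) for n in("spw","batw")]))
E
```

```text
t: 12.15
position: [0.4363, 0.2029, 0.0146]
tool_rot: [[0.382, 0.924, -0.004], [0.924, -0.382, -0.002], [-0.003, -0.003, -1.0]]
force: [0.5, 0.4, 0.5]
width: 0.0878
t: 12.55
position: [0.4387, 0.2044, 0.0056]
tool_rot: [[0.381, 0.925, 0.002], [0.925, -0.381, 0.001], [0.001, 0.001, -1.0]]
force: [-0.3, -0.0, 0.4]
width: 0.0878
spw centre 0.4528 0.3535 size mm [74.72990417 27.85010719] long-axis yaw 62.6
batw centre 0.4512 0.0378 size mm [68.19918823 37.09383392] long-axis yaw 59.7
```

View pics/b.png

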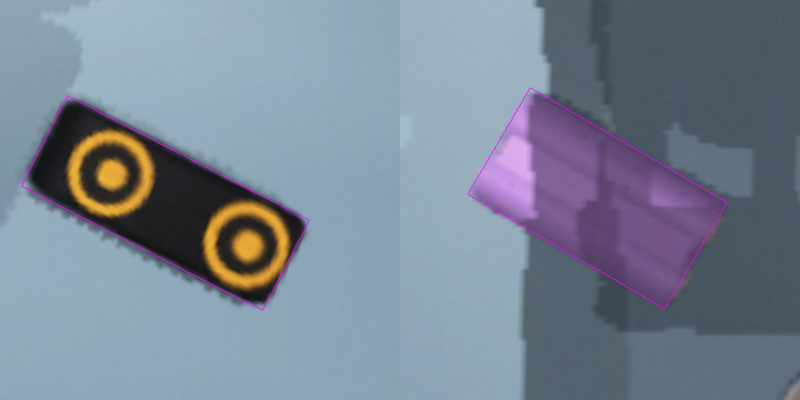

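```bash
python3 -m inch '[{"gripper":0,"slide":[0,-0.05,-0.1],"roll":0},{"gripper":0,"slide":[0,-0.05,-0.1],"roll":0},{"gripper":0,"slide":[0,-0.05,-0.1],"roll":0},{"gripper":0,"slide":[0,-0.05,-0.1],"roll":0},{"gripper":0,"slide":[0,-0.05,-0.1],"roll":0}]'; python3 -m inch '[{"gripper":0,"slide":[0,0,0],"roll":0},{"gripper":0,"slide":[0,0,0],"roll":0},{"gripper":0,"slide":[0,0,0],"roll":0},{"gripper":0,"slide":[0,0,0],"roll":0}]'
```

```text
t: 13.05
position: [0.4381, 0.2038, 0.0038]
tool_rot: [[0.381, 0.925, 0.0], [0.925, -0.381, 0.0], [0.0, 0.0, -1.0]]
force: [-0.5, 0.4, 0.1]
width: 0.0513
t: 13.45
position: [0.438, 0.2037, 0.0037]
tool_rot: [[0.381, 0.925, -0.0], [0.925, -0.381, -0.0], [-0.0, -0.0, -1.0]]
force: [-0.1, 0.4, -0.2]
width: 0.0397
```

```bash
python3 -m inch '[{"gripper":0,"slide":[0,0,2],"roll":0},{"gripper":0,"slide":[0,0,6],"roll":0},{"gripper":0,"slide":[0.2,-3,9],"roll":4},{"gripper":0,"slide":[0.5,-7,11],"roll":8},{"gripper":0,"slide":[0.8,-11.5,12],"roll":12}]'; python3 -m inch '[{"gripper":0,"slide":[0.3,-4.5,0],"roll":4},{"gripper":0,"slide":[0.6,-9,0],"roll":8},{"gripper":0,"slide":[0.9,-13.5,0],"roll":8.4},{"gripper":0,"slide":[1.2,-18,0],"roll":8.4},{"gripper":0,"slide":[1.5,-22.5,0],"roll":8.4}]';python3 -m inch '[{"gripper":0,"slide":[0.3,-4.5,0],"roll":0},{"gripper":0,"slide":[0.6,-9,0],"roll":0},{"gripper":0,"slide":[0.8,-13.5,0],"roll":0},{"gripper":0,"slide":[0.8,-15.94,0],"roll":0},{"gripper":0,"slide":[0.8,-15.94,0],"roll":0}]'; python3 -m inch '[{"gripper":0,"slide":[0,0,0],"roll":0}]'
```

```text
t: 13.95
position: [0.447, 0.0882, 0.1255]
tool_rot: [[0.175, 0.985, 0.003], [0.985, -0.175, 0.001], [0.001, 0.003, -1.0]]
force: [0.3, -0.7, -1.4]
width: 0.0399
t: 14.45
position: [0.4607, -0.1381, 0.1237]
tool_rot: [[0.035, 0.999, 0.0], [0.999, -0.035, 0.0], [0.0, 0.0, -1.0]]
force: [0.8, -0.3, -1.2]
width: 0.0402
t: 14.95
position: [0.4691, -0.2988, 0.1236]
tool_rot: [[0.038, 0.999, 0.001], [0.999, -0.038, -0.001], [-0.001, 0.001, -1.0]]
force: [-0.4, 0.0, -0.8]
width: 0.0401
t: 15.05
position: [0.4683, -0.2954, 0.1232]
tool_rot: [[0.036, 0.999, -0.001], [0.999, -0.036, 0.001], [0.001, -0.001, -1.0]]
force: [0.2, -0.6, -0.8]
width: 0.04
```

```bash
python3 -m inch '[{"gripper":0,"slide":[0.05,0,-4],"roll":0},{"gripper":0,"slide":[0.05,0,-8],"roll":0},{"gripper":0,"slide":[0.05,0,-10],"roll":0},{"gripper":0,"slide":[0.05,0,-10.8],"roll":0},{"gripper":0,"slide":[0.05,0,-10.8],"roll":0}]'; python3 -m inch '[{"gripper":0,"slide":[0,0,0],"roll":0},{"gripper":0,"slide":[0,0,0],"roll":0}]'
```

```text
t: 15.55
position: [0.469, -0.2941, 0.0149]
tool_rot: [[0.033, 0.999, -0.002], [0.999, -0.033, 0.001], [0.001, -0.002, -1.0]]
force: [0.2, -0.3, 0.3]
width: 0.0398
t: 15.75
position: [0.4705, -0.2959, 0.0171]
tool_rot: [[0.034, 0.999, 0.002], [0.999, -0.034, -0.001], [-0.001, 0.002, -1.0]]
force: [-1.0, 0.2, -1.2]
width: 0.0398
```

```bash
python3 -m inch '[{"gripper":0,"slide":[0,0,-0.3],"roll":0},{"gripper":0,"slide":[0,0,-0.5],"roll":0},{"gripper":0,"slide":[0,0,-0.65],"roll":0},{"gripper":0,"slide":[0,0,-0.65],"roll":0},{"gripper":0,"slide":[0,0,-0.65],"roll":0}]'
```

```text
t: 16.25
position: [0.4697, -0.2959, 0.0097]
tool_rot: [[0.035, 0.999, 0.0], [0.999, -0.035, -0.0], [-0.0, 0.0, -1.0]]
force: [-1.5, 1.1, 4.2]
width: 0.0399
```

```bash
python3 -m inch '[{"gripper":0.6,"slide":[0,0,0.0],"roll":0},{"gripper":0.6,"slide":[0,0,0],"roll":0},{"gripper":0.6,"slide":[0,0,0],"roll":0},{"gripper":0.6,"slide":[0,0,0],"roll":0}]'; python3 -m inch '[{"gripper":0.6,"slide":[0,0,1],"roll":0},{"gripper":0.6,"slide":[0,0,4],"roll":0},{"gripper":0.6,"slide":[0,0,8],"roll":-8},{"gripper":1,"slide":[0,0,12],"roll":-16},{"gripper":1,"slide":[0,0,16],"roll":-24}]'; python3 -m inch '[{"gripper":1,"slide":[0,3,0.5],"roll":-8},{"gripper":1,"slide":[-0.2,6,1],"roll":-16},{"gripper":1,"slide":[-0.4,9,2],"roll":-24},{"gripper":1,"slide":[-0.6,12,2],"roll":-32},{"gripper":1,"slide":[-0.8,15,2],"roll":-40}]'; python3 -m inch '[{"gripper":1,"slide":[0,3,0],"roll":-8},{"gripper":1,"slide":[-0.2,6,0],"roll":-16},{"gripper":1,"slide":[-0.4,9,0],"roll":-24},{"gripper":1,"slide":[-0.6,12,0],"roll":-32},{"gripper":1,"slide":[-0.8,15,0],"roll":-40}]'; python3 -m inch '[{"gripper":1,"slide":[0,1.5,0],"roll":-8},{"gripper":1,"slide":[-0.2,3.2,0],"roll":-14},{"gripper":1,"slide":[-0.2,3.2,0],"roll":-14},{"gripper":1,"slide":[-0.2,3.2,0],"roll":-14},{"gripper":1,"slide":[-0.2,3.2,0],"roll":-14}]'
python3 - <<'E'
from seg import *
import pickle
s=sense(); d=snapshot("wrist"); print(s['position'],s['tool_rot'][:,0])
cv2.imwrite("pics/w7.png",d["color"][:,:,::-1])
dd=snapshot("side");cv2.imwrite("pics/s7.png",cv2.resize(dd["color"][90:230,300:460],None,fx=4,fy=4)[:,:,::-1])
T=wristT(d,s);cx,cy=.4515,.0385
o=ortho(d,.018,x0=cx-.06,x1=cx+.06,y0=cy-.06,y1=cy+.06,s=4,T=T);h=cv2.cvtColor(o,cv2.COLOR_RGB2HSV)
m=cv2.inRange(h,(130,70,40),(165,255,255));m=cv2.morphologyEx(m,cv2.MORPH_CLOSE,np.ones((15,15)));m=cv2.morphologyEx(m,cv2.MORPH_OPEN,np.ones((15,15)))
fin(m,o,cx,cy,.06,4,"batw7")
E
```

```text
t: 16.65
position: [0.4694, -0.2957, 0.009]
tool_rot: [[0.035, 0.999, -0.0], [0.999, -0.035, 0.0], [0.0, -0.0, -1.0]]
force: [-0.2, 0.5, -0.4]
width: 0.0528
t: 17.15
position: [0.4692, -0.2955, 0.1713]
tool_rot: [[0.443, 0.896, 0.0], [0.896, -0.443, -0.0], [-0.0, 0.0, -1.0]]
force: [0.1, -0.6, 0.3]
width: 0.0653
t: 17.65
position: [0.4614, -0.1446, 0.1903]
tool_rot: [[0.916, 0.402, 0.001], [0.402, -0.916, -0.0], [0.001, 0.001, -1.0]]
force: [0.2, -0.7, 0.7]
width: 0.0878
t: 18.15
position: [0.4532, 0.0055, 0.1899]
tool_rot: [[0.96, -0.281, 0.001], [-0.281, -0.96, -0.0], [0.001, -0.0, -1.0]]
force: [0.2, -0.3, -0.9]
width: 0.0877
t: 18.65
position: [0.4516, 0.0357, 0.1894]
tool_rot: [[0.867, -0.498, 0.0], [-0.498, -0.867, -0.0], [0.0, -0.0, -1.0]]
force: [-0.2, 0.1, -0.5]
width: 0.0874
[0.45157877 0.03574353 0.18944047] [ 8.66990468e-01 -4.98324597e-01  3.52482743e-04]
batw7 centre 0.452 0.0375 size mm [68.80361176 37.05119705] long-axis yaw 59.6
```

View pics/batw7.png

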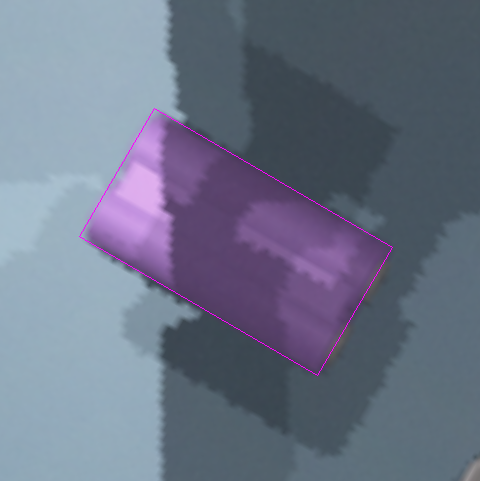

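View pics/s7.png

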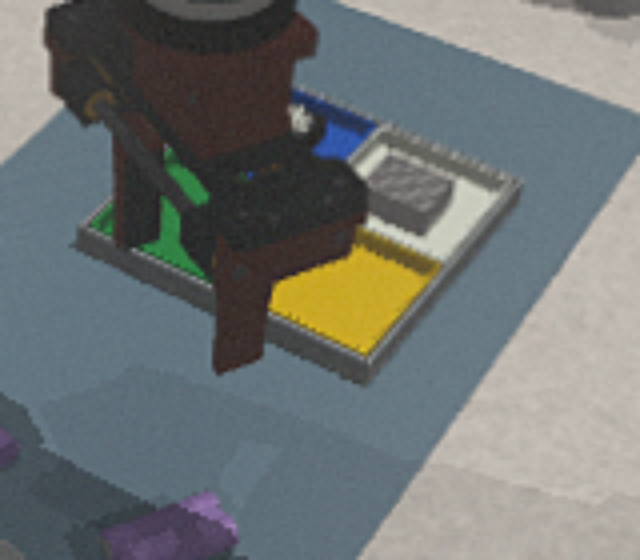

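The heat sink lies flat in white, near (410,190) in the enlarged side view. The battery is at (0.452, 0.038), yaw 59.6°.

```bash
python3 -m inch '[{"gripper":1,"slide":[0.07,0.22,-4],"roll":-0.5},{"gripper":1,"slide":[0.07,0.22,-8],"roll":-0.5},{"gripper":1,"slide":[0.07,0.22,-12],"roll":-0.5},{"gripper":1,"slide":[0.07,0.22,-16],"roll":-0.5},{"gripper":1,"slide":[0.07,0.22,-17.2],"roll":-0.5}]'; python3 -m inch '[{"gripper":1,"slide":[0,0,-0.8],"roll":0},{"gripper":1,"slide":[0,0,-1.3],"roll":0},{"gripper":1,"slide":[0,0,-1.3],"roll":0},{"gripper":1,"slide":[0,0,-1.3],"roll":0}]'
```

```text
t: 19.25
position: [0.45, 0.0378, 0.0142]
tool_rot: [[0.862, -0.507, -0.006], [-0.507, -0.862, -0.0], [-0.005, 0.003, -1.0]]
force: [-0.6, 0.4, 0.2]
width: 0.0879
t: 19.65
position: [0.4532, 0.0385, 0.0053]
tool_rot: [[0.862, -0.507, 0.002], [-0.507, -0.862, 0.0], [0.002, -0.001, -1.0]]
force: [-1.0, 0.5, -0.2]
width: 0.0879
```

```bash
python3 -m inch '[{"gripper":0,"slide":[0,0,-0.1],"roll":0},{"gripper":0,"slide":[0,0,-0.1],"roll":0},{"gripper":0,"slide":[0,0,-0.1],"roll":0},{"gripper":0,"slide":[0,0,-0.1],"roll":0},{"gripper":0,"slide":[0,0,-0.1],"roll":0}]'; python3 -m inch '[{"gripper":0,"slide":[0,0,0],"roll":0},{"gripper":0,"slide":[0,0,0],"roll":0},{"gripper":0,"slide":[0,0,0],"roll":0},{"gripper":0,"slide":[0,0,0],"roll":0}]'
```

```text
t: 20.15
position: [0.4522, 0.0386, 0.0033]
tool_rot: [[0.862, -0.507, 0.0], [-0.507, -0.862, 0.0], [0.0, -0.0, -1.0]]
force: [0.4, 0.7, 0.4]
width: 0.0511
t: 20.55
position: [0.4522, 0.0385, 0.0032]
tool_rot: [[0.862, -0.507, -0.0], [-0.507, -0.862, -0.0], [-0.0, 0.0, -1.0]]
force: [-0.2, -0.3, -0.3]
width: 0.0376
```

```bash
python3 -m inch '[{"gripper":0,"slide":[0,0,2],"roll":0},{"gripper":0,"slide":[0,0,6],"roll":0},{"gripper":0,"slide":[0.3,-3,9],"roll":6},{"gripper":0,"slide":[0.7,-7,11],"roll":12},{"gripper":0,"slide":[1.1,-11.5,12],"roll":18}]'; python3 -m inch '[{"gripper":0,"slide":[0.4,-4.5,0],"roll":6},{"gripper":0,"slide":[0.8,-9,0],"roll":10.4},{"gripper":0,"slide":[0.97,-11.9,0],"roll":10.4},{"gripper":0,"slide":[0.97,-11.9,0],"roll":10.4},{"gripper":0,"slide":[0.97,-11.9,0],"roll":10.4}]'; python3 -m inch '[{"gripper":0,"slide":[0,0,0],"roll":0}]'
```

```text
t: 21.05
position: [0.4641, -0.0773, 0.1252]
tool_rot: [[0.978, -0.21, 0.003], [-0.21, -0.978, -0.0], [0.003, -0.0, -1.0]]
force: [-0.0, 0.5, -0.8]
width: 0.0381
t: 21.55
position: [0.4723, -0.1957, 0.1229]
tool_rot: [[0.999, -0.038, -0.001], [-0.038, -0.999, 0.001], [-0.001, -0.001, -1.0]]
force: [0.0, 0.1, -0.8]
width: 0.0375
t: 21.65
position: [0.4723, -0.1945, 0.1228]
tool_rot: [[0.999, -0.036, -0.001], [-0.036, -0.999, 0.001], [-0.001, -0.001, -1.0]]
force: [-0.0, 0.8, -0.3]
width: 0.0384
```

```bash
python3 -m inch '[{"gripper":0,"slide":[0.05,-0.1,-4],"roll":0},{"gripper":0,"slide":[0.05,-0.1,-8],"roll":0},{"gripper":0,"slide":[0.05,-0.1,-10],"roll":0},{"gripper":0,"slide":[0.05,-0.1,-10.8],"roll":0},{"gripper":0,"slide":[0.05,-0.1,-10.8],"roll":0}]'; python3 -m inch '[{"gripper":0,"slide":[0,0,0],"roll":0},{"gripper":0,"slide":[0,0,0],"roll":0}]';python3 -m inch '[{"gripper":0,"slide":[0,0,-0.3],"roll":0},{"gripper":0,"slide":[0,0,-0.4],"roll":0},{"gripper":0,"slide":[0,0,-0.6],"roll":0},{"gripper":0,"slide":[0,0,-0.6],"roll":0},{"gripper":0,"slide":[0,0,-0.6],"roll":0}]'
```

```text
t: 22.15
position: [0.4728, -0.1952, 0.0144]
tool_rot: [[0.999, -0.035, -0.002], [-0.035, -0.999, 0.001], [-0.002, -0.001, -1.0]]
force: [0.7, 0.4, -0.5]
width: 0.0383
t: 22.35
position: [0.4744, -0.1966, 0.0164]
tool_rot: [[0.999, -0.036, 0.002], [-0.036, -0.999, -0.001], [0.002, 0.001, -1.0]]
force: [0.7, -0.2, -0.4]
width: 0.0376
t: 22.85
position: [0.4734, -0.1966, 0.0092]
tool_rot: [[0.999, -0.036, -0.0], [-0.036, -0.999, -0.0], [-0.0, 0.0, -1.0]]
force: [0.7, 0.4, -0.6]
width: 0.0376
```

```bash
python3 -m inch '[{"gripper":0,"slide":[0,0,-0.05],"roll":0},{"gripper":0,"slide":[0,0,-0.08],"roll":0},{"gripper":0,"slide":[0,0,-0.08],"roll":0}]'
```

```text
t: 23.15
position: [0.4734, -0.1965, 0.0091]
tool_rot: [[0.999, -0.036, 0.0], [-0.036, -0.999, -0.0], [0.0, 0.0, -1.0]]
force: [-2.5, 0.5, 10.0]
width: 0.0379
```

```bash
python3 -m inch '[{"gripper":0,"slide":[0,0,0.05],"roll":0},{"gripper":0.58,"slide":[0,0,0.05],"roll":0},{"gripper":0.58,"slide":[0,0,0.05],"roll":0},{"gripper":0.58,"slide":[0,0,0.05],"roll":0},{"gripper":0.58,"slide":[0,0,0.05],"roll":0}]'; python3 -m inch '[{"gripper":0.58,"slide":[0,0,1],"roll":0},{"gripper":0.58,"slide":[0,0,4],"roll":0},{"gripper":0.58,"slide":[0,0,8],"roll":0},{"gripper":1,"slide":[0,0,12],"roll":0},{"gripper":1,"slide":[-0.2,2,16],"roll":-5}]'; python3 -m inch '[{"gripper":1,"slide":[-0.2,4.5,0.5],"roll":-5},{"gripper":1,"slide":[-0.4,9,1],"roll":-10},{"gripper":1,"slide":[-0.6,13.5,2],"roll":-15},{"gripper":1,"slide":[-0.8,18,2],"roll":-20},{"gripper":1,"slide":[-1,22.5,2],"roll":-20}]'; python3 -m inch '[{"gripper":1,"slide":[-0.2,4.5,0],"roll":0},{"gripper":1,"slide":[-0.4,9,0],"roll":0},{"gripper":1,"slide":[-0.6,13.5,0],"roll":0},{"gripper":1,"slide":[-0.8,18,0],"roll":0},{"gripper":1,"slide":[-0.9,22.5,0],"roll":0}]'; python3 -m inch '[{"gripper":1,"slide":[0,4,0],"roll":0},{"gripper":1,"slide":[0,7.5,0],"roll":0},{"gripper":1,"slide":[0,7.5,0],"roll":0},{"gripper":1,"slide":[0,7.5,0],"roll":0},{"gripper":1,"slide":[0,7.5,0],"roll":0}]'
python3 - <<'E'
from seg import *
s=sense(); d=snapshot("wrist"); print(s['position'],s['tool_rot'][:,0])
cv2.imwrite("pics/w8.png",d["color"][:,:,::-1])
dd=snapshot("side");cv2.imwrite("pics/s8.png",cv2.resize(dd["color"][90:230,300:460],None,fx=4,fy=4)[:,:,::-1])
darkrect(d,wristT(d,s),.453,.354,name="spw8",thr=60)
E
```

```text
t: 23.65
position: [0.4734, -0.1965, 0.0088]
tool_rot: [[0.999, -0.036, -0.0], [-0.036, -0.999, 0.0], [-0.0, -0.0, -1.0]]
force: [-0.5, -1.1, -0.3]
width: 0.0509
t: 24.15
position: [0.4718, -0.1775, 0.1712]
tool_rot: [[0.992, -0.126, 0.001], [-0.126, -0.992, -0.001], [0.001, 0.001, -1.0]]
force: [0.6, 0.5, 1.5]
width: 0.0637
t: 24.65
position: [0.4612, 0.0502, 0.1901]
tool_rot: [[0.889, -0.458, 0.002], [-0.458, -0.889, 0.0], [0.001, -0.001, -1.0]]
force: [1.1, 0.8, -0.5]
width: 0.0879
t: 25.15
position: [0.4518, 0.2754, 0.1897]
tool_rot: [[0.891, -0.455, 0.001], [-0.455, -0.891, 0.0], [0.0, -0.0, -1.0]]
force: [0.5, -0.7, 0.2]
width: 0.0877
t: 25.65
position: [0.4521, 0.3474, 0.189]
tool_rot: [[0.89, -0.456, -0.001], [-0.456, -0.89, -0.001], [-0.0, 0.001, -1.0]]
force: [-0.3, -0.4, -0.1]
width: 0.0879
[0.45208404 0.34735141 0.18896333] [ 8.90154071e-01 -4.55659635e-01 -1.65883920e-04]
spw8 centre 0.455 0.3572 size mm [71.64035034 28.12222862] long-axis yaw 62.5
```

View pics/spw8.png

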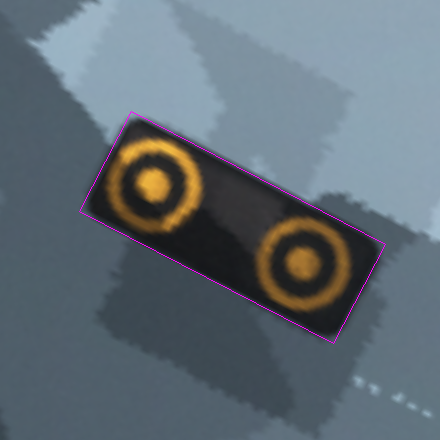

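View pics/s8.png

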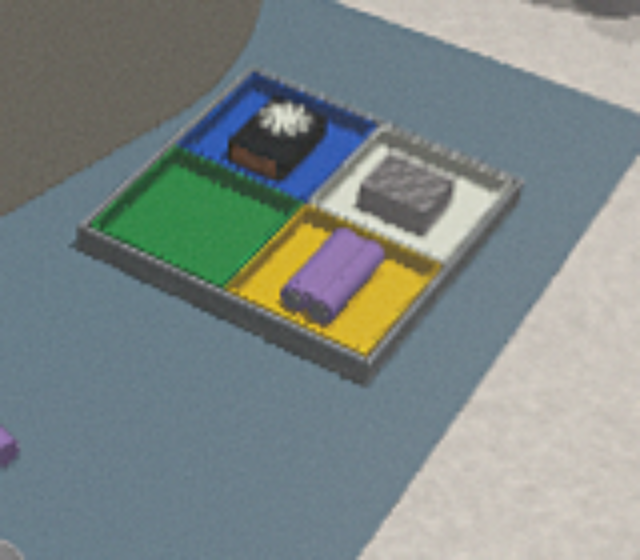

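Three parts lie flat in blue, white and yellow (enlarged side view); the speaker is at (0.455, 0.357), yaw 62.5°.

```bash
python3 -m inch '[{"gripper":1,"slide":[0.29,0.98,-4],"roll":-0.4},{"gripper":1,"slide":[0.29,0.98,-8],"roll":-0.4},{"gripper":1,"slide":[0.29,0.98,-12],"roll":-0.4},{"gripper":1,"slide":[0.29,0.98,-16],"roll":-0.4},{"gripper":1,"slide":[0.29,0.98,-17.2],"roll":-0.4}]'; python3 -m inch '[{"gripper":1,"slide":[0,0,-0.8],"roll":0},{"gripper":1,"slide":[0,0,-1.3],"roll":0},{"gripper":1,"slide":[0,0,-1.3],"roll":0},{"gripper":1,"slide":[0,0,-1.3],"roll":0}]'
```

```text
t: 26.25
position: [0.4534, 0.3556, 0.0135]
tool_rot: [[0.887, -0.463, -0.005], [-0.463, -0.886, -0.004], [-0.003, 0.006, -1.0]]
force: [0.1, 0.1, 1.0]
width: 0.0881
t: 26.65
position: [0.4562, 0.3589, 0.0053]
tool_rot: [[0.887, -0.462, 0.002], [-0.462, -0.887, 0.001], [0.001, -0.002, -1.0]]
force: [-0.3, -0.8, 0.7]
width: 0.0879
```

```bash
python3 -m inch '[{"gripper":0,"slide":[0,0,-0.1],"roll":0},{"gripper":0,"slide":[0,0,-0.1],"roll":0},{"gripper":0,"slide":[0,0,-0.1],"roll":0},{"gripper":0,"slide":[0,0,-0.1],"roll":0},{"gripper":0,"slide":[0,0,-0.1],"roll":0}]'; python3 -m inch '[{"gripper":0,"slide":[0,0,0],"roll":0},{"gripper":0,"slide":[0,0,0],"roll":0},{"gripper":0,"slide":[0,0,0],"roll":0},{"gripper":0,"slide":[0,0,0],"roll":0},{"gripper":0,"slide":[0,0,0],"roll":0}]'
```

```text
t: 27.15
position: [0.4553, 0.3583, 0.0029]
tool_rot: [[0.887, -0.461, 0.0], [-0.461, -0.887, -0.0], [0.0, 0.0, -1.0]]
force: [-0.0, 0.9, 0.1]
width: 0.0514
t: 27.65
position: [0.4553, 0.3583, 0.0028]
tool_rot: [[0.887, -0.461, -0.0], [-0.461, -0.887, -0.0], [-0.0, 0.0, -1.0]]
force: [0.0, 1.0, 0.3]
width: 0.0279
```

```bash
python3 -m inch '[{"gripper":0,"slide":[0,0,2],"roll":0},{"gripper":0,"slide":[0,0,6],"roll":0},{"gripper":0,"slide":[0.2,-1,10],"roll":5},{"gripper":0,"slide":[1,-5,12],"roll":10},{"gripper":0,"slide":[2,-9.5,12],"roll":15}]'; python3 -m inch '[{"gripper":0,"slide":[0.95,-4.5,0],"roll":5},{"gripper":0,"slide":[1.9,-9,0],"roll":10.4},{"gripper":0,"slide":[2.8,-13.5,0],"roll":10.4},{"gripper":0,"slide":[3.8,-18,0],"roll":10.4},{"gripper":0,"slide":[4.7,-22.5,0],"roll":10.4}]';  python3 -m inch '[{"gripper":0,"slide":[0.95,-4.5,0],"roll":0},{"gripper":0,"slide":[1.9,-9,0],"roll":0},{"gripper":0,"slide":[2.8,-13.5,0],"roll":0},{"gripper":0,"slide":[3.8,-18,0],"roll":0},{"gripper":0,"slide":[4.6,-21.5,0],"roll":0}]';  python3 -m inch '[{"gripper":0,"slide":[0.45,-2.2,0],"roll":0},{"gripper":0,"slide":[0.45,-2.2,0],"roll":0},{"gripper":0,"slide":[0.45,-2.2,0],"roll":0},{"gripper":0,"slide":[0.45,-2.2,0],"roll":0}]'
```

```text
t: 28.15
position: [0.4773, 0.2643, 0.1262]
tool_rot: [[0.978, -0.21, 0.006], [-0.21, -0.978, 0.003], [0.005, -0.004, -1.0]]
force: [1.1, 0.2, 0.3]
width: 0.0281
t: 28.65
position: [0.5225, 0.0365, 0.123]
tool_rot: [[0.999, -0.036, 0.0], [-0.036, -0.999, 0.0], [0.0, -0.0, -1.0]]
force: [0.3, 0.2, -0.8]
width: 0.0279
t: 29.15
position: [0.5685, -0.1794, 0.123]
tool_rot: [[0.999, -0.038, 0.0], [-0.038, -0.999, -0.0], [0.0, 0.0, -1.0]]
force: [-0.0, 0.6, -0.8]
width: 0.0279
t: 29.55
position: [0.5723, -0.1976, 0.1226]
tool_rot: [[0.999, -0.036, -0.001], [-0.036, -0.999, 0.001], [-0.001, -0.001, -1.0]]
force: [0.1, 0.4, -1.0]
width: 0.0275
```

```bash
python3 -m inch '[{"gripper":0,"slide":[0,-0.15,-4],"roll":0},{"gripper":0,"slide":[0,-0.15,-8],"roll":0},{"gripper":0,"slide":[0,-0.15,-10],"roll":0},{"gripper":0,"slide":[0,-0.15,-10.8],"roll":0},{"gripper":0,"slide":[0,-0.15,-10.8],"roll":0}]'; python3 -m inch '[{"gripper":0,"slide":[0,0,0],"roll":0},{"gripper":0,"slide":[0,0,0],"roll":0}]';python3 -m inch '[{"gripper":0,"slide":[0,0,-0.3],"roll":0},{"gripper":0,"slide":[0,0,-0.4],"roll":0},{"gripper":0,"slide":[0,0,-0.62],"roll":0},{"gripper":0,"slide":[0,0,-0.62],"roll":0},{"gripper":0,"slide":[0,0,-0.62],"roll":0}]'
```

```text
t: 30.05
position: [0.5722, -0.199, 0.0141]
tool_rot: [[0.999, -0.035, -0.002], [-0.035, -0.999, 0.001], [-0.002, -0.001, -1.0]]
force: [0.2, 0.1, -0.5]
width: 0.0279
t: 30.25
position: [0.5739, -0.2003, 0.0164]
tool_rot: [[0.999, -0.036, 0.002], [-0.036, -0.999, -0.001], [0.002, 0.001, -1.0]]
force: [0.0, 0.2, -0.2]
width: 0.0277
t: 30.75
position: [0.5731, -0.2003, 0.0088]
tool_rot: [[0.999, -0.036, 0.001], [-0.036, -0.999, -0.0], [0.001, 0.0, -1.0]]
force: [-0.2, -1.2, 0.5]
width: 0.0278
```

```bash
python3 -m inch '[{"gripper":0,"slide":[0,0,-0.04],"roll":0},{"gripper":0,"slide":[0,0,-0.08],"roll":0},{"gripper":0,"slide":[0,0,-0.08],"roll":0}]'
```

```text
t: 31.05
position: [0.5731, -0.2004, 0.0088]
tool_rot: [[0.999, -0.036, 0.001], [-0.036, -0.999, -0.0], [0.001, 0.0, -1.0]]
force: [-1.5, 1.4, 9.3]
width: 0.0275
```

```bash
python3 -m inch '[{"gripper":0,"slide":[0,0,0.05],"roll":0},{"gripper":0.5,"slide":[0,0,0.05],"roll":0},{"gripper":0.5,"slide":[0,0,0.05],"roll":0},{"gripper":0.5,"slide":[0,0,0.05],"roll":0},{"gripper":0.5,"slide":[0,0,0.05],"roll":0}]'; python3 -m inch '[{"gripper":0.5,"slide":[0,0,1],"roll":0},{"gripper":0.5,"slide":[0,0,4],"roll":0},{"gripper":0.5,"slide":[0,0,8],"roll":0},{"gripper":0.5,"slide":[-1,-2,12],"roll":0},{"gripper":0.5,"slide":[-3,-5,16],"roll":0}]'; python3 -m inch '[{"gripper":0.5,"slide":[-2,-4,2],"roll":0},{"gripper":0.5,"slide":[-4,-8,3],"roll":0},{"gripper":0.5,"slide":[-4,-8,3],"roll":0},{"gripper":0.5,"slide":[-4,-8,3],"roll":0}]'
python3 - <<'E'
from ortho import *
s=sense(); d=snapshot("wrist"); print(s['position'],s['t'])
cv2.imwrite("pics/w9.png",d["color"][:,:,::-1])
dd=snapshot("side");cv2.imwrite("pics/s9.png",dd["color"][:,:,::-1])
cv2.imwrite("pics/w9o.png",ortho(d,.02,x0=.40,x1=.65,y0=-.38,y1=-.12,s=2.2,T=wristT(d,s))[:,:,::-1])
E
```

```text
t: 31.55
position: [0.5726, -0.2001, 0.0081]
tool_rot: [[0.999, -0.036, -0.0], [-0.036, -0.999, 0.0], [-0.0, -0.0, -1.0]]
force: [0.1, -0.4, -0.6]
width: 0.0435
t: 32.05
position: [0.545, -0.2477, 0.1681]
tool_rot: [[0.999, -0.034, 0.002], [-0.034, -0.999, -0.001], [0.002, 0.0, -1.0]]
force: [1.4, -0.7, 0.7]
width: 0.0439
t: 32.45
position: [0.5038, -0.3287, 0.1963]
tool_rot: [[0.999, -0.039, 0.001], [-0.039, -0.999, -0.0], [0.001, 0.0, -1.0]]
force: [1.2, 0.1, 0.3]
width: 0.0441
[ 0.50381217 -0.32868098  0.19628358] 32.45
```

View pics/w9o.png

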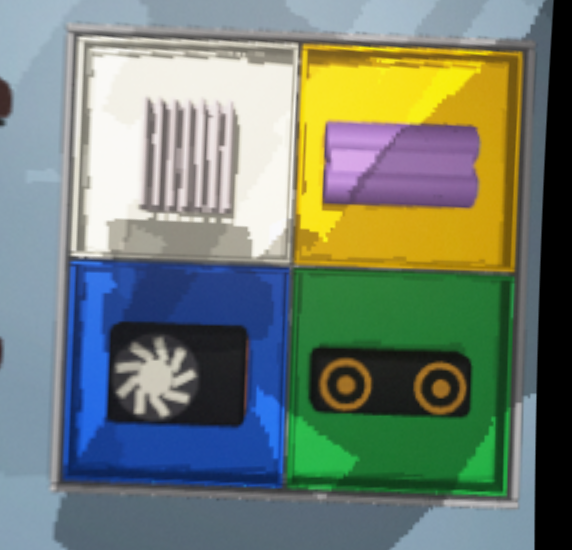

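View pics/s9.png

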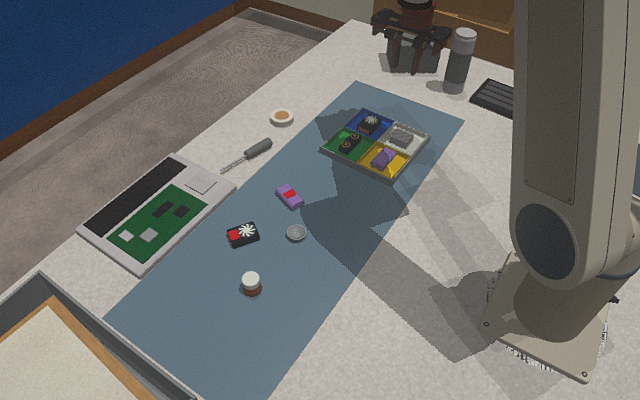

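All four parts are flat and inside their compartments: heat sink near (190,155), battery (402,163), fan (177,373) and speaker (390,380) in the rectified view. In the side view the faulty battery (290,196) and faulty fan (243,234) have not moved, and the arm is clear.

```bash
python3 -c "
from cell import *
print(job_done())"
```

```text
the job is handed in; nothing more can be done
None
```

The job is handed in, at about 32.5 s on the robot's clock. I set the parts down in the order asked: fan in blue, heat sink in white, battery in yellow and speaker in green. Each was lowered until it touched the floor of its compartment, at readings of about 4–12 N, and then released.

- **Placement:** the last wrist and side pictures show all four parts flat, right side up and well inside their compartments.
- **Stickered parts:** the faulty fan and faulty battery are where they started.
- **Gripper:** it was empty and clear of everything at about 0.2 m height.

**Disagreement:** the scene camera read positions about 3–10 mm off the wrist and side cameras, so I used the wrist measurements for every grasp. No check failed.

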